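Pry the sprung retaining ring off the mould pin

TASK

With the hooked pick, pry the sprung retaining ring up out of the groove of the mould's pin (the eye on its top is there for the hook), and keep the fingers off the ring. Then lay the pick down in the empty aluminium tray, lowering it rather than dropping it, so that pick and ring both end up lying in the tray.

Things in the scene. Friction and masses are not known exactly. Their poses are not given: they have to be found in the camera images.
- pick: Hooked pick on a rubber mat, beside a straight one. Flat-sided wood handle 90 long (x), 20 wide (y), 24 high, 70 g; grip it across y, in its front half. Origin: centre of the handle's underside; x towards the hook, z up. Steel shank, 6 thick, from (45,0,12) to (100,0,12), then bent to +y: the hook, a 6 mm bar from (100,0,12) to (100,23,18). mm.
- ring: Steel ring, 5 mm bar, upright in the pin's groove. Origin on the pin's axis; y along the pin, z up. Upright pull eye on top: clear opening x -10..10, z 12..31, open along y; top at z 36. Two sprung legs, down to z -11, grip the groove: comes off upwards only, by about 6 N, free after 15 mm. 44 g. Then hangs 43 mm below the hook; set down, it falls on its side.
- groove (a point): Middle of the groove, on the axis of the level steel pin (21 mm thick, axis 55 mm above the table) that sticks out of the mould's side. x across the pin, y along it towards the mould, z up. Mould (fixed, aluminium): face 35 mm off along +y, reaching 40 mm either way in x, 95 mm high. The pin's free end is 18 mm off along -y; the hook enters the eye from there.
- tray: Empty aluminium tray, 300 mm (x) by 220 mm (y), rim 18 mm high, walls and floor 4 mm thick, fixed. Origin: centre of its underside; z up.
There are look-alikes about, which are no part of the job. Leave any yellow look-alike of the pick alone.

How it is judged:
By the outcome, as a careful person would: the job done as asked, in the order asked, and still so for the second after the job is handed in, with the robot touching nothing.
It also fails if it takes over 61 s, if anything falls off the work surface, if the arm or the gripper's body presses on something with over 40 N, if the wrist force passes 120 N, or if a joint passes its speed limit or range.

ROBOT

A 6-joint arm with a two-finger parallel gripper is mounted at the origin on the work surface. World frame = base frame: x ahead of the robot, y to its left, z up, the work surface at z = 0. Lengths are in m, angles in rad, forces in N, time in s.
With the tool pointing down it reaches from about 0.3 to 0.775 m from the base axis. Payload 14.6 kg.
Tool frame: the origin (TCP) lies at the very end of the fingers, on their centre line; the grasp point (between the pads) lies 19 mm behind it; z points along the fingers, y is the line along which they close (so a half turn about z gives the same grasp; the last joint's range is limited). The gripper opens to 94 mm and grips with 3 to 60 N. Pads are 16 mm wide; open, the fingers measure 119 mm over their backs; the gripper's body (75 mm by 177 mm) begins 78 mm behind the grasp point.
Start: joints at [-1.405, 0.3, 1.521, -0, 1.321, -0.067], TCP at [0.127, -0.535, 0.205] pointing down, gripper open.
Joint ranges: [-3.03, 3.03], [-0.79, 2.21], [0.23, 2.52], [-1.04, 4.18], [0, 3.07], [-2.55, 2.55]. Speed limits (rad/s): [2.22, 2.22, 2.57, 3.14, 3.14, 3.14].

INTERFACE

Orientations are given as [roll, pitch, yaw] about the fixed x, y, z axes, in that order (R = Rz(yaw) Ry(pitch) Rx(roll)).
In Python, from station import ctrl gives the robot as it stands. The module is installed in compiled form; this text tells all that it offers.
- The arm moves only by the tool play_rows, never from a script. Its argument "commands" is a list of rows, each a list of 7 numbers: the shift along the tool's x, y, z in m, then the turn, a rotation vector about the tool's x, y, z in degrees, then the closure, from -1 (fully open) to 1 (shut). A call has 1 to 20 rows; each row shifts and turns the commanded pose from where the row before left it, along the tool's axes as they then stand; what a row does not reach is not made up. A row lasts 1/12 s, in which the tool goes at most 41.7 mm and 7.16 degrees, less where a joint would pass 70% of its speed; a pose out of reach is approached as far as the arm can. A call is refused whole if a number of a shift passes 0.0417 or a number of a turn 7.16, either way. A call with a gripper value outside its range is refused whole. The fingers move at their own pace and stop on an object; "force" is the grip in N (left out, the last holds). Time passes only in rows, so rows that do not move let the fingers close. It gives the time, the measured TCP pose, the force, the opening and the grip force at its end, in the units of the state.
- ctrl.get_obs(): the state, without advancing time (a new reading comes with each control period).
- ctrl.camera(name): name is "scene" or "top"; returns the picture (480x640x3 uint8, blue, green, red); there is no depth.
- ctrl.camera_model(name): a dict with "fx", "fy", "cx", "cy" (pixels), "rvec" (rotation vector, rad) and "tvec" (3), from world to camera coordinates, as OpenCV has them. Camera axes: x right, y down, z forward; pixel columns grow to the right and rows downward; lengths in m; the calibration is good to about 2 mm. A picture is of the moment at which its call begins. camera_model takes no time and is no camera call.
- ctrl.hand_in(): hands the job in; it is judged then, once.
The state is a dict: "time_s": time; "qpos": joint angles; "joint_vel": joint speeds; "tau": joint torques, N m; "ee_pos": TCP position; "eef_rot": TCP orientation; "force": force on the tool from outside, world axes, zero at the start; "moment": the same for the moment, N m; "grip_width": finger opening in m; "grip_force": force on a finger pad.
Only numpy, scipy, OpenCV 4.12 (cv2) and the standard library are available. Lean on these libraries where they do the work, as an engineer would, in place of code of your own. Each camera call takes 0.05 s, during which the arm holds its last target. There are 200 camera calls.

## Working session

There is one attempt and no reset: what is moved stays moved. The work goes in short steps, Python scripts to look and compute and a tool call to move; the robot and the scene stay as the last step left them, time stands still between calls to the robot, and variables do not carry over. Pictures are saved under pics/ and viewed, at most 10 in all, crops included, and the job is handed in when it is done.

Besides the shell and the picture viewer there is one more tool, called after ">>>" as name(argument=value, ...) on one line, values as JSON. play_rows: Moves the arm, as the interface text tells. Its arguments: {"type":"object","properties":{"commands":{"type":"array","items":{"type":"array","items":{"type":"number"}}},"force":{"type":"number"}},"required":["commands"]}

```bash
mkdir -p pics; cat > h.py <<'E'
import numpy as np, cv2
from station import ctrl
def ray(cam,u,v):
    m=ctrl.camera_model(cam);R=cv2.Rodrigues(np.array(m['rvec'],float))[0];t=np.array(m['tvec'],float).ravel()
    d=R.T@np.array([(u-m['cx'])/m['fx'],(v-m['cy'])/m['fy'],1.]);return -R.T@t,d
def at(cam,u,v,z):
    c,d=ray(cam,u,v);return c+d*(z-c[2])/d[2]
def tri(uv1,uv2):
    c1,d1=ray('scene',*uv1);c2,d2=ray('top',*uv2)
    s=np.linalg.lstsq(np.c_[d1,-d2],c2-c1,rcond=None)[0]
    a=c1+d1*s[0];b=c2+d2*s[1];return (a+b)/2,np.linalg.norm(a-b)
def proj(cam,p):
    m=ctrl.camera_model(cam);R=cv2.Rodrigues(np.array(m['rvec'],float))[0];q=R@np.array(p)+np.array(m['tvec'],float).ravel()
    return m['fx']*q[0]/q[2]+m['cx'],m['fy']*q[1]/q[2]+m['cy']
E
python3 - <<'E'
from h import *
for n in('scene','top'):
    cv2.imwrite(f'pics/{n}0.png',ctrl.camera(n));m=ctrl.camera_model(n);print(n,m,ray(n,320,240))
o=ctrl.get_obs();print(o['ee_pos'],o['eef_rot'],o['grip_width'])
E
```

```text
scene {'fx': 518.0725307661846, 'fy': 518.0725307661846, 'cx': 315.4866677137246, 'cy': 236.2911548833822, 'rvec': array([ 2.27974943,  0.54817715, -0.2266919 ]), 'tvec': array([-0.37146681, -0.14042074,  1.3107725 ])} (array([ 0.79982422, -0.7655575 ,  0.80624627]), array([-0.31355301,  0.64600728, -0.69605046]))
top {'fx': 506.59477225738436, 'fy': 506.59477225738436, 'cx': 326.9737553294797, 'cy': 239.35164690515563, 'rvec': array([ 2.12747804, -2.16566224,  0.14999426]), 'tvec': array([-0.04192141,  0.47031374,  1.32540953])} (array([ 0.27723842, -0.05187619,  1.37844498]), array([ 0.14046737,  0.01496114, -0.9900688 ]))
[ 0.12684582 -0.53493745  0.20496838] [-3.14058865e+00 -8.48535269e-05  2.32819644e-01] 0.09390077292986089
```

View pics/scene0.png

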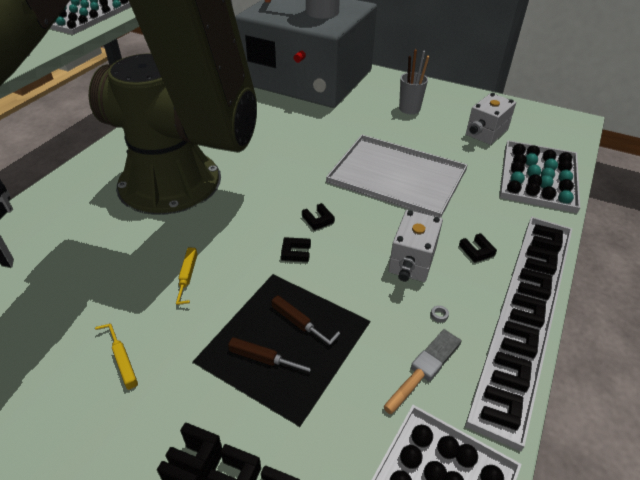

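View pics/top0.png

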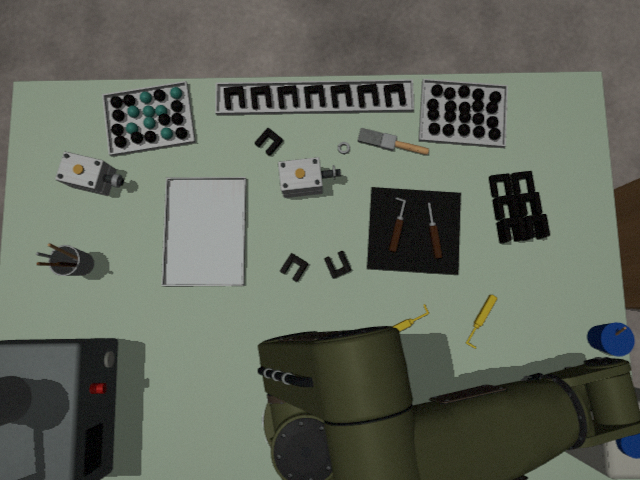

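The scene view shows the hooked brown pick (about 300,318; straight one at 265,352), two moulds with pins (near 408,265 and far 478,127) and the tray at 398,173. In the top view the pick is at (398,225), the moulds at (310,177) and (90,172), and the tray at (205,232). I'll zoom in to see which mould has the ring and to get the pick's edges.

```bash
python3 - <<'E'
from h import *
s=cv2.imread('pics/scene0.png');t=cv2.imread('pics/top0.png')
f=lambda im,x,y,w,h,k:cv2.resize(im[y:y+h,x:x+w],None,fx=k,fy=k,interpolation=cv2.INTER_CUBIC)
a=f(s,380,205,67,100,6)[:300*2,:400];b=f(s,460,85,67,50,6)[:300,:400];c=f(t,270,150,80,60,5);d=f(t,375,190,80,60,5)
R=np.vstack([b,d])
out=np.zeros((600,800,3),np.uint8);out[:, :400]=a[:600];out[:300,400:]=c;out[300:,400:]=d
cv2.imwrite('pics/z1.png',out);
cv2.imwrite('pics/z2.png',np.hstack([b,f(t,50,145,80,60,5)]))
# pick handles: brown mask
for n,im,(x,y,w,h) in(('scene',s,(195,275,175,150)),('top',t,(365,185,100,92))):
    hsv=cv2.cvtColor(im,cv2.COLOR_BGR2HSV)
    m=((hsv[...,1]>90)&(hsv[...,2]>40)&((hsv[...,0]<20)|(hsv[...,0]>170))).astype(np.uint8);k=np.zeros_like(m);k[y:y+h,x:x+w]=m[y:y+h,x:x+w]
    for q in cv2.findContours(k,0,2)[0]:
        if cv2.contourArea(q)>60: print(n,cv2.minAreaRect(q),cv2.contourArea(q),cv2.boxPoints(cv2.minAreaRect(q)).round(1).tolist())
E
```

```text
scene ((252.0634765625, 347.80438232421875), (46.84130096435547, 8.278209686279297), 17.969139099121094) 328.5 [[228.5, 344.5], [231.10000610351562, 336.6000061035156], [275.6000061035156, 351.1000061035156], [273.1000061035156, 359.0]]
scene ((290.8200378417969, 309.7400207519531), (41.400001525878906, 7.800000190734863), 36.869895935058594) 274.0 [[271.8999938964844, 300.3999938964844], [276.6000061035156, 294.20001220703125], [309.70001220703125, 319.0], [305.0, 325.29998779296875]]
top ((435.76922607421875, 241.34616088867188), (32.35915756225586, 6.864063739776611), 78.69007110595703) 162.0 [[429.20001220703125, 226.1999969482422], [436.0, 224.8000030517578], [442.29998779296875, 256.5], [435.6000061035156, 257.8999938964844]]
top ((395.7059326171875, 234.67648315429688), (6.5484619140625, 31.529630661010742), 14.03624439239502) 164.0 [[388.70001220703125, 249.1999969482422], [396.3999938964844, 218.60000610351562], [402.70001220703125, 220.1999969482422], [395.1000061035156, 250.8000030517578]]
```

View pics/z1.png

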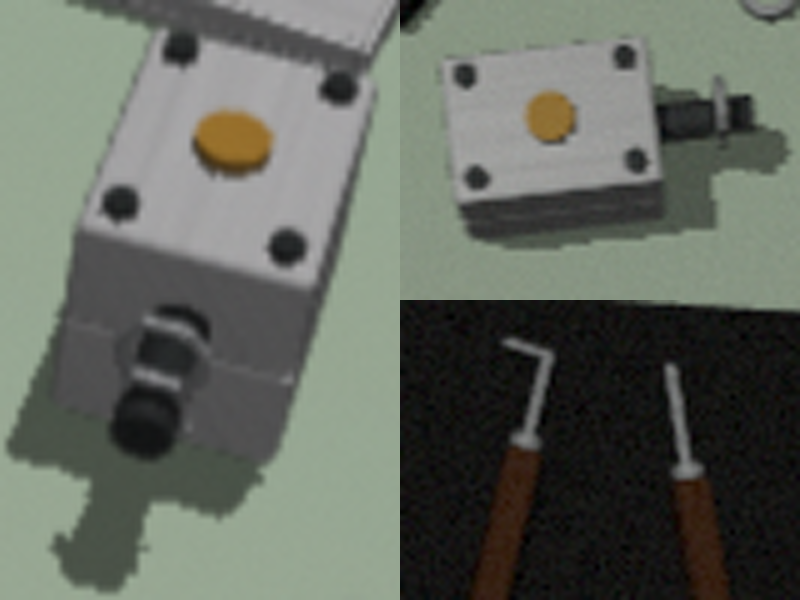

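View pics/z2.png

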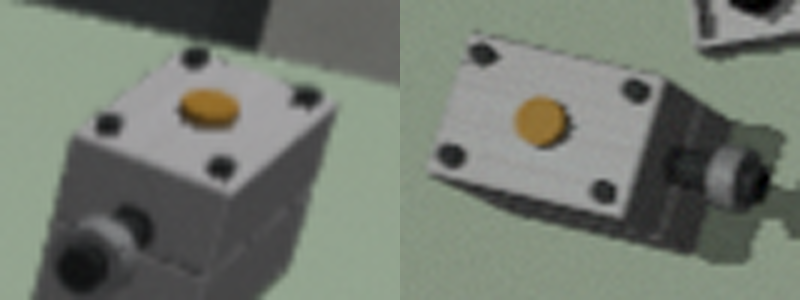

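The near mould carries the ring: in the top view its thin eye plate is at about (334,172), with the pin end at (340,172). In the top view the pick's bend is at (405,201) and its hook tip at (395.4,198). The far mould only has a plain collar on its pin.

```bash
cat > m.py <<'E'
from h import *
T=lambda x,y:(270+(x-400)/5-.4,150+y/5-.4)
c=[at('top',*T(*p),.095)[:2] for p in((442,62),(645,40),(662,178),(458,200))]
print('mould top corners',np.round(c,4).tolist(),[np.linalg.norm(c[i]-c[(i+1)%4]).round(4) for i in range(4)])
S=lambda x,y:(380+x/6-.4,205+y/6-.4)
cs=[at('scene',*S(*p),.095)[:2] for p in((160,25),(375,90),(318,288),(80,230))]
print('scene corners',np.round(cs,4).tolist())
yv=((c[0]+c[3])-(c[1]+c[2]));yv/=np.linalg.norm(yv)
f=(c[1]+c[2])/2;g=f-yv*.035
print('yaw groove',np.degrees(np.arctan2(-yv[0],yv[1])),'face',f,'groove',g)
print('ring plate centre z.088',at('top',*T(720,112),.088),' pin end z.055',at('top',*T(752,115),.055))
for n,p in(('top',[*g,.088]),('scene',[*g,.088]),('scene',[*(g-yv*.018),.055])):print(n,proj(n,p))
P=lambda x,y:(375+(x-400)/5-.4,190+(y-300)/5-.4)
print('handle c',at('top',395.7,234.7,.022),'bend',at('top',*P(550,355),.014),'tip',at('top',*P(502,340),.02),'collar',at('top',*P(525,440),.014))
h1=[at('top',*p,.026)[:2] for p in((391.9,250),(399.55,219.4))];print('ends',h1)
print('tray',[at('top',*p,.018).round(4).tolist() for p in((167.5,178.5),(247,178.5),(246,286.5),(163.5,286))])
t=cv2.imread('pics/top0.png');m=cv2.inRange(t[170:295,155:255],(140,140,140),(255,255,255));q=max(cv2.findContours(m,0,2)[0],key=cv2.contourArea)
r=cv2.minAreaRect(q);b=cv2.boxPoints(r)+[155,170];print(b,[at('top',*p,.018)[:2].round(4).tolist() for p in b],cv2.minAreaRect(q))
E
python3 m.py
```

```text
mould top corners [[0.6675, 0.0742], [0.6774, -0.0322], [0.6031, -0.0399], [0.5933, 0.0662]] [np.float64(0.1069), np.float64(0.0747), np.float64(0.1066), np.float64(0.0746)]
scene corners [[0.5988, 0.0623], [0.6762, 0.0637], [0.688, -0.0373], [0.6104, -0.0473]]
yaw groove 5.2911799086839775 face [ 0.64022872 -0.03606542] groove [ 0.64345633 -0.07091628]
ring plate centre z.088 [ 0.63979141 -0.07084953  0.088     ]  pin end z.055 [ 0.64708208 -0.08851076  0.055     ]
top (np.float64(333.59837124355096), np.float64(170.64334133443185))
scene (np.float64(404.31747549812377), np.float64(258.6822939347963))
scene (np.float64(399.86681308672263), np.float64(276.66000907270165))
handle c [ 0.4804758 -0.2365006  0.022    ] bend [ 0.57600961 -0.26552153  0.014     ] tip [ 0.58356757 -0.23862958  0.02      ] collar [ 0.52878184 -0.24998992  0.014     ]
ends [array([ 0.43849163, -0.22422417]), array([ 0.52161554, -0.24792471])]
tray [[0.6495, 0.3874, 0.018], [0.6454, 0.1676, 0.018], [0.348, 0.1688, 0.018], [0.3533, 0.3901, 0.018]]
[[161.         284.99998474]
 [163.04879761 178.46247768]
 [244.05729675 180.02033997]
 [242.00849915 286.55784607]] [[0.3561, 0.3969], [0.6498, 0.3997], [0.6413, 0.1757], [0.3481, 0.1795]] ((47.528648376464844, 62.510162353515625), (81.02347564697266, 106.55721282958984), 1.1017061471939087)
```

```bash
cat >> h.py <<'E'
from scipy.spatial.transform import Rotation as Ro
def go(p,yaw,pitch=0.):  # remaining move in tool axes (mm, deg)
    o=ctrl.get_obs();R=Ro.from_euler('xyz',o['eef_rot']);Rt=Ro.from_euler('xyz',[np.pi,np.radians(pitch),np.radians(yaw)])
    print('at',np.round(o['ee_pos'],4),np.degrees(o['eef_rot']).round(2),'t',round(o['time_s'],2),'w',o['grip_width'].__round__(4),'F',np.round(o['force'],1))
    d=np.array(p)-o['ee_pos'];print('shift in present axes mm',(R.inv().apply(d)*1e3).round(2),' after turning',(Rt.inv().apply(d)*1e3).round(2),'turn deg',np.degrees((R.inv()*Rt).as_rotvec()).round(2))
E
python3 - <<'E'
from h import *
print('scene pick: bend',at('scene',331.5,343.5,.014),'tip',at('scene',339,334,.02))
print('pin end tri',tri((380+147/6,205+420/6),(270+352/5,150+114/5)))
print('top mould centre tri',tri((380+233/6,205+140/6),(270+150/5,150+116/5)))
print('tray scene',[at('scene',*p,.018).round(3).tolist() for p in((363,138),(467,165),(440,211),(328,181))])
go([.512,-.2465,.12],-16)
E
```

```text
scene pick: bend [ 0.58245072 -0.26275861  0.014     ] tip [ 0.58737736 -0.2415819   0.02      ]
pin end tri (array([ 0.64911938, -0.08761935,  0.05969101]), np.float64(0.008408571018615096))
top mould centre tri (array([0.63939191, 0.01815071, 0.09184471]), np.float64(0.004833362214031431))
tray scene [[0.37, 0.381, 0.018], [0.658, 0.388, 0.018], [0.65, 0.18, 0.018], [0.368, 0.163, 0.018]]
at [ 0.1268 -0.5349  0.205 ] [-179.94   -0.     13.34] t 0.1 w 0.0939 F [0.1 0.1 0.4]
shift in present axes mm [ 441.3  -191.71   85.2 ]  after turning [ 290.73 -383.43   84.97] turn deg [-6.000e-02  1.000e-02  2.934e+01]
```

>>> play_rows(commands=[[0,0,0,0,0,5.86,-1],[0,0,0,0,0,5.86,-1],[0,0,0,0,0,5.86,-1],[0,0,0,0,0,5.86,-1],[0,0,0,0,0,5.86,-1],[0.0194,-0.0256,0.0057,0,0,0,-1],[0.0194,-0.0256,0.0057,0,0,0,-1],[0.0194,-0.0256,0.0057,0,0,0,-1],[0.0194,-0.0256,0.0057,0,0,0,-1],[0.0194,-0.0256,0.0057,0,0,0,-1],[0.0194,-0.0256,0.0057,0,0,0,-1],[0.0194,-0.0256,0.0057,0,0,0,-1],[0.0194,-0.0256,0.0057,0,0,0,-1],[0.0194,-0.0256,0.0057,0,0,0,-1],[0.0194,-0.0256,0.0057,0,0,0,-1],[0.0194,-0.0256,0.0057,0,0,0,-1],[0.0194,-0.0256,0.0057,0,0,0,-1],[0.0194,-0.0256,0.0057,0,0,0,-1],[0.0194,-0.0256,0.0057,0,0,0,-1],[0.0194,-0.0256,0.0057,0,0,0,-1]])

```text
time_s: 1.77
ee_pos: [0.5133, -0.2447, 0.1194]
eef_rot: [-3.141, 0.001, -0.279]
force: [-0.5, -0.6, 0.2]
grip_width: 0.0945
grip_force: 0.0
```

>>> play_rows(commands=[[0,0,0.012,0,0,0,-1],[0,0,0.012,0,0,0,-1],[0,0,0.012,0,0,0,-1],[0,0,0.012,0,0,0,-1],[0,0,0.012,0,0,0,-1],[0,0,0.012,0,0,0,-1],[0,0,0.012,0,0,0,-1],[0,0,0.01,0,0,0,-1],[0,0,0.009,0,0,0,-1],[0,0,0.0065,0,0,0,-1],[0,0,0,0,0,0,-1],[0,0,0,0,0,0,-1]], force=60)

```text
time_s: 2.77
ee_pos: [0.5123, -0.246, 0.0104]
eef_rot: [-3.142, 0.0, -0.279]
force: [-0.1, 0.2, 0.2]
grip_width: 0.094
grip_force: 0.0
```

```bash
python3 - <<'E'
from h import *
go([.5133,-.2447,.01],-16)
a=ctrl.camera('scene');b=ctrl.camera('top')
f=lambda im,x,y,w,h,k:cv2.resize(im[y:y+h,x:x+w],None,fx=k,fy=k,interpolation=cv2.INTER_CUBIC)
cv2.imwrite('pics/g1.png',np.hstack([f(a,250,260,100,100,4),f(b,365,180,100,100,4)]))
E
```

```text
at [ 0.5123 -0.246   0.0104] [-1.800e+02  1.000e-02 -1.596e+01] t 2.77 w 0.094 F [-0.1  0.2  0.2]
shift in present axes mm [ 0.62 -1.54  0.37]  after turning [ 0.61 -1.54  0.37] turn deg [-0.    0.01  0.04]
```

View pics/g1.png

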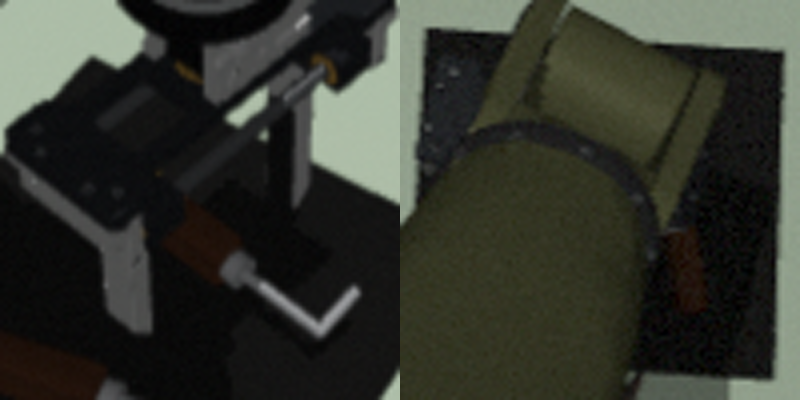

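The scene crop shows the fingers on either side of the brown handle, with the hook free. Closing now, then lifting.

>>> play_rows(commands=[[0,0,0,0,0,0,1],[0,0,0,0,0,0,1],[0,0,0,0,0,0,1],[0,0,0,0,0,0,1],[0,0,0,0,0,0,1],[0,0,0,0,0,0,1],[0,0,0,0,0,0,1],[0,0,0,0,0,0,1],[0,0,0,0,0,0,1],[0,0,0,0,0,0,1]], force=60)

```text
time_s: 3.7
ee_pos: [0.5123, -0.246, 0.0104]
eef_rot: [-3.142, 0.0, -0.279]
force: [0.8, 0.3, -0.4]
grip_width: 0.0306
grip_force: 0.0
```

>>> play_rows(commands=[[0,0,0,0,0,0,1],[0,0,0,0,0,0,1],[0,0,0,0,0,0,1],[0,0,0,0,0,0,1],[0,0,0,0,0,0,1]])

```text
time_s: 4.12
ee_pos: [0.5123, -0.246, 0.0105]
eef_rot: [-3.142, -0.0, -0.279]
force: [-0.6, -0.4, -0.4]
grip_width: 0.0195
grip_force: 60.0
```

>>> play_rows(commands=[[0,0,-0.006,0,0,0,1],[0,0,-0.012,0,0,0,1],[0,0,-0.014,0,0,0,1],[0,0,-0.014,0,0,0,1],[0,0,-0.013,0,0,0,1],[0,0,0,0,0,-5.3,1],[0,0,0,0,0,-5.3,1],[0,0,0,0,0,-5.3,1],[0,0,0,0,0,-5.3,1],[0.01,-0.0145,0,0,0,0,1],[0.01,-0.0145,0,0,0,0,1],[0.01,-0.0145,0,0,0,0,1],[0.01,-0.0145,0,0,0,0,1],[0.01,-0.0145,0,0,0,0,1],[0.01,-0.0145,0,0,0,0,1],[0.01,-0.0145,0,0,0,0,1],[0.01,-0.0145,0,0,0,0,1],[0,0,0,0,0,0,1],[0,0,0,0,0,0,1]])

```text
time_s: 5.7
ee_pos: [0.5816, -0.1228, 0.0703]
eef_rot: [3.141, -0.001, 0.093]
force: [-1.3, -0.3, -1.2]
grip_width: 0.0193
grip_force: 60.0
```

```bash
python3 - <<'E'
from h import *
go([.5815,-.1232,.0695],5.3)
a=ctrl.camera('scene');b=ctrl.camera('top')
cv2.imwrite('pics/sc2.png',a);cv2.imwrite('pics/tp2.png',b)
f=lambda im,x,y,w,h,k:cv2.resize(im[y:y+h,x:x+w],None,fx=k,fy=k,interpolation=cv2.INTER_CUBIC)
cv2.imwrite('pics/g2.png',np.hstack([f(a,370,230,66,100,6),f(b,310,150,66,100,6)]))
E
```

```text
at [ 0.5816 -0.1228  0.0703] [ 1.7998e+02 -4.0000e-02  5.3100e+00] t 5.7 w 0.0193 F [-1.3 -0.3 -1.2]
shift in present axes mm [-0.11  0.39  0.8 ]  after turning [-0.11  0.39  0.8 ] turn deg [ 0.02 -0.04  0.01]
```

View pics/g2.png

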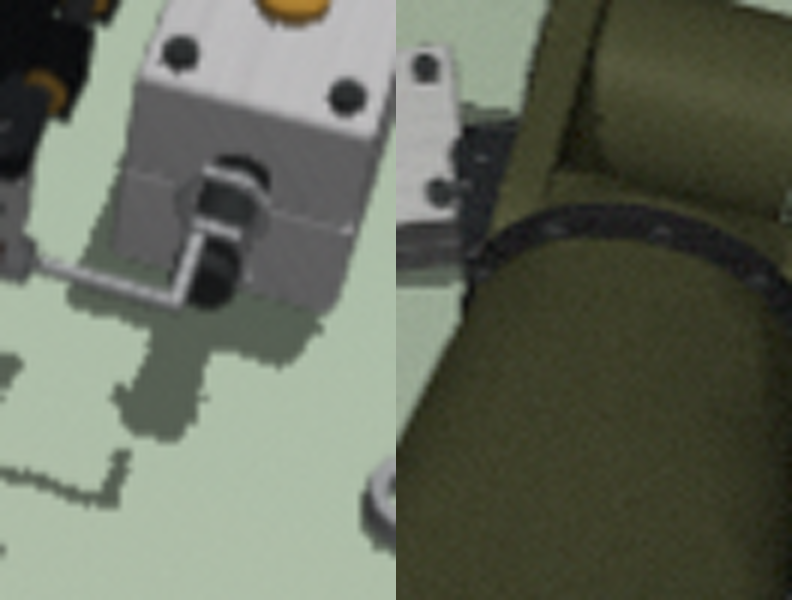

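The scene crop shows the hook's bend at (400.0,279.7), the tip at (403.8,269.2) and the middle of the eye opening at about (407.3,263.7). The arm hides the top view. Next is the eye-to-hook offset in the same view, so the calibration bias cancels.

```bash
python3 - <<'E'
from h import *
S=lambda x,y:(370+x/6-.4,230+y/6-.4)
o=ctrl.get_obs();yaw=o['eef_rot'][2];e=np.array([np.cos(yaw),np.sin(yaw)]);n=np.array([-e[1],e[0]])
pts={'bend':((180,298),.0745),'tip':((203,233),.0805),'collarish':((40,263),.0745),
'eyemid':((224,202),.0765),'topbarL':((207,170),.0885),'topbarR':((255,188),.0885),'botL':((197,222),.0645),'botR':((240,236),.0645),'pinend':((215,278),.055)}
B=at('scene',*S(180,298),.0745)[:2]
for k,(p,z) in pts.items():
    d=at('scene',*S(*p),z)[:2]-B;print(k,'rel. bend in tool frame: x %.1f y %.1f mm'%(d@e*1e3,d@n*1e3))
bf=o['ee_pos'][:2]+.069*e;print('bend by scene',B,'by FK',bf,'bias',B-bf,'pred bend px',proj('scene',[*bf,.0745]))
E
```

```text
bend rel. bend in tool frame: x 0.0 y 0.0 mm
tip rel. bend in tool frame: x 0.4 y 24.1 mm
collarish rel. bend in tool frame: x -45.1 y -2.2 mm
eyemid rel. bend in tool frame: x 2.7 y 43.7 mm
topbarL rel. bend in tool frame: x -4.5 y 43.7 mm
topbarR rel. bend in tool frame: x 11.7 y 41.7 mm
botL rel. bend in tool frame: x -4.7 y 43.2 mm
botR rel. bend in tool frame: x 9.9 y 42.4 mm
pinend rel. bend in tool frame: x 5.9 y 30.3 mm
bend by scene [ 0.650968   -0.11284756] by FK [ 0.64982435 -0.11748502] bias [0.00114365 0.00463747] pred bend px (np.float64(398.16705652707924), np.float64(280.70688422047607))
```

>>> play_rows(commands=[[0.0018,0,0.0015,0,0,0,1],[0.0017,0,0,0,0,0,1],[0,-0.004,0,0,0,0,1],[0,-0.004,0,0,0,0,1],[0,-0.004,0,0,0,0,1],[0,-0.004,0,0,0,0,1],[0,-0.004,0,0,0,0,1],[0,-0.004,0,0,0,0,1],[0,-0.004,0,0,0,0,1],[0,-0.003,0,0,0,0,1],[0,0,0,0,0,0,1],[0,0,0,0,0,0,1]])

```text
time_s: 6.8
ee_pos: [0.582, -0.0918, 0.068]
eef_rot: [3.142, -0.0, 0.092]
force: [-0.6, -0.0, -0.4]
grip_width: 0.019
grip_force: 60.0
```

```bash
python3 - <<'E'
from h import *
go([.5815,-.1232,.0695],5.3)
a=ctrl.camera('scene')
cv2.imwrite('pics/g3.png',cv2.resize(a[230:305,370:445],None,fx=8,fy=8,interpolation=cv2.INTER_CUBIC))
E
```

```text
at [ 0.582  -0.0918  0.068 ] [180.    -0.     5.25] t 6.8 w 0.019 F [-0.6 -0.  -0.4]
shift in present axes mm [-3.38 31.19 -1.54]  after turning [-3.4  31.18 -1.54] turn deg [ 0.   -0.   -0.05]
```

View pics/g3.png

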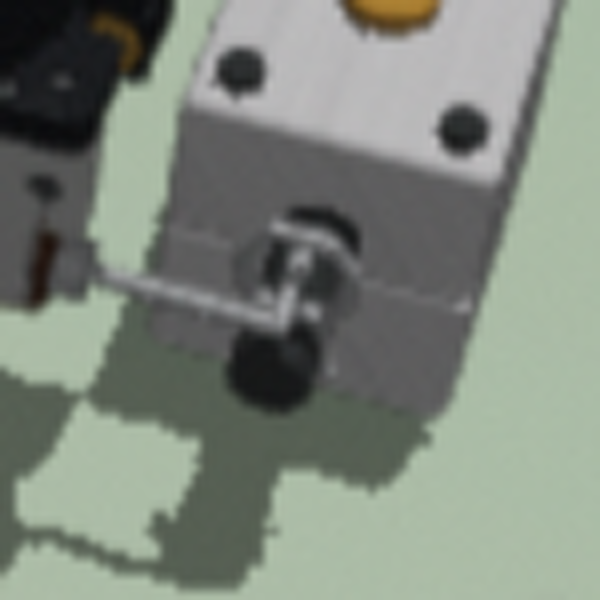

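The crop shows the hook inside the eye: bend at (275,320), tip at (300,255), below the top bar at (310,232), and no contact force. Lifting slowly.

>>> play_rows(commands=[[0,0,-0.003,0,0,0,1],[0,0,-0.003,0,0,0,1],[0,0,-0.002,0,0,0,1],[0,0,-0.002,0,0,0,1],[0,0,-0.002,0,0,0,1],[0,0,-0.002,0,0,0,1]])

```text
time_s: 7.35
ee_pos: [0.5816, -0.092, 0.0817]
eef_rot: [-3.141, 0.001, 0.091]
force: [-0.5, -0.4, -6.1]
grip_width: 0.0197
grip_force: 60.0
```

>>> play_rows(commands=[[0,0,-0.002,0,0,0,1],[0,0,-0.002,0,0,0,1],[0,0,-0.002,0,0,0,1],[0,0,-0.002,0,0,0,1],[0,0,-0.002,0,0,0,1],[0,0,-0.002,0,0,0,1],[0,0,-0.002,0,0,0,1],[0,0,-0.002,0,0,0,1],[0,0,0,0,0,0,1]])

```text
time_s: 8.1
ee_pos: [0.5822, -0.092, 0.0985]
eef_rot: [3.141, -0.001, 0.091]
force: [0.9, 0.2, -0.9]
grip_width: 0.0196
grip_force: 60.0
```

>>> play_rows(commands=[[0,0,-0.003,0,0,0,1],[0,0,-0.006,0,0,0,1],[0,0,-0.008,0,0,0,1],[0,0,-0.008,0,0,0,1],[0,0,-0.008,0,0,0,1],[0,0,-0.008,0,0,0,1],[0,0,-0.008,0,0,0,1],[0,0,-0.006,0,0,0,1],[0,0,-0.003,0,0,0,1],[0,0,0,0,0,0,1],[0,0,0,0,0,0,1]])

```text
time_s: 9.02
ee_pos: [0.5819, -0.0919, 0.1558]
eef_rot: [-3.142, 0.0, 0.091]
force: [-0.2, -0.6, -2.1]
grip_width: 0.0196
grip_force: 60.0
```

```bash
python3 - <<'E'
from h import *
go([.47,.27,.15],-1)
a=ctrl.camera('scene')
cv2.imwrite('pics/g4.png',cv2.resize(a[180:280,330:450],None,fx=6,fy=6,interpolation=cv2.INTER_CUBIC))
E
```

```text
at [ 0.5819 -0.0919  0.1558] [-1.80e+02  1.00e-02  5.24e+00] t 9.02 w 0.0196 F [-0.2 -0.6 -2.1]
shift in present axes mm [ -78.38 -370.65    5.85]  after turning [-118.19 -359.94    5.81] turn deg [-0.    0.01  6.24]
```

View pics/g4.png

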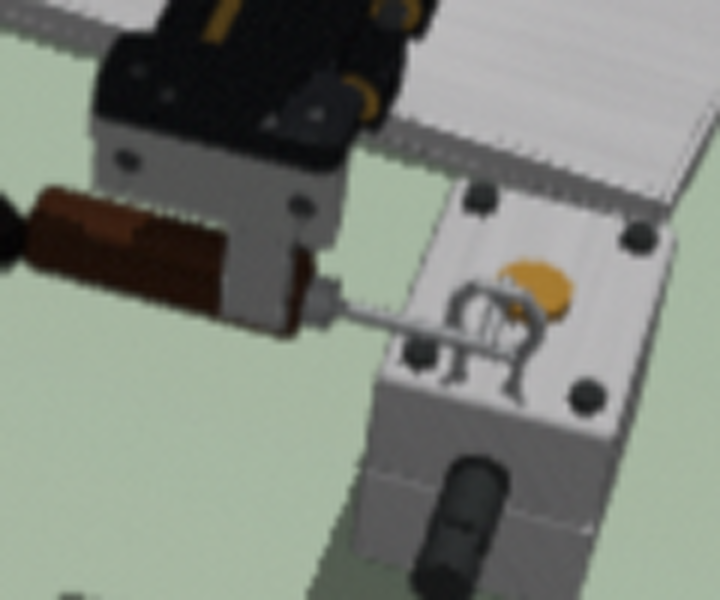

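The crop shows the ring hanging from the hook at about (495,340), clear of the pin. On to the tray.

>>> play_rows(commands=[[0,0,-0.005,0,0,1,1],[0,0,-0.006,0,0,2,1],[0,0,-0.004,0,0,2,1],[0,0,0,0,0,1.2,1],[-0.001,-0.005,0,0,0,0,1],[-0.003,-0.01,0,0,0,0,1],[-0.004,-0.015,0,0,0,0,1],[-0.005,-0.02,0,0,0,0,1],[-0.005,-0.02,0,0,0,0,1],[-0.005,-0.02,0,0,0,0,1],[-0.005,-0.02,0,0,0,0,1],[-0.005,-0.02,0,0,0,0,1],[-0.005,-0.02,0,0,0,0,1],[-0.005,-0.02,0,0,0,0,1],[-0.005,-0.02,0,0,0,0,1],[-0.005,-0.02,0,0,0,0,1]])

```text
time_s: 10.4
ee_pos: [0.5313, 0.121, 0.1708]
eef_rot: [-3.142, 0.0, -0.015]
force: [0.8, -0.1, -1.5]
grip_width: 0.0194
grip_force: 60.0
```

>>> play_rows(commands=[[-0.005,-0.02,0,0,0,0,1],[-0.005,-0.02,0,0,0,0,1],[-0.005,-0.02,0,0,0,0,1],[-0.005,-0.02,0,0,0,0,1],[-0.005,-0.02,0,0,0,0,1],[-0.005,-0.02,0,0,0,0,1],[-0.005,-0.02,0,0,0,0,1],[-0.005,-0.015,0,0,0,0,1],[-0.004,-0.01,0,0,0,0,1],[-0.002,-0.005,0,0,0,0,1],[0,0,0,0,0,0,1],[0,0,0.006,0,0,0,1],[0,0,0.012,0,0,0,1],[0,0,0.015,0,0,0,1],[0,0,0.015,0,0,0,1],[0,0,0.015,0,0,0,1],[0,0,0.012,0,0,0,1],[0,0,0.008,0,0,0,1],[0,0,0,0,0,0,1],[0,0,0,0,0,0,1]])

```text
time_s: 12.07
ee_pos: [0.4895, 0.2895, 0.0879]
eef_rot: [3.141, 0.0, -0.017]
force: [-0.1, -0.1, -0.5]
grip_width: 0.0196
grip_force: 60.0
```

```bash
python3 - <<'E'
from h import *
go([.491,.30,.05],-1)
a=ctrl.camera('scene')
x,y=proj('scene',[.5,.28,.03]);x,y=int(x)-70,int(y)-60;print(x,y)
cv2.imwrite('pics/g5.png',cv2.resize(a[y:y+110,x:x+145],None,fx=5,fy=5,interpolation=cv2.INTER_CUBIC))
E
```

```text
at [0.4895 0.2895 0.0879] [ 1.7999e+02  1.0000e-02 -9.8000e-01] t 12.07 w 0.0196 F [-0.1 -0.1 -0.5]
shift in present axes mm [  1.34 -10.58  37.85]  after turning [  1.33 -10.57  37.85] turn deg [0.01 0.01 0.02]
325 106
```

View pics/g5.png

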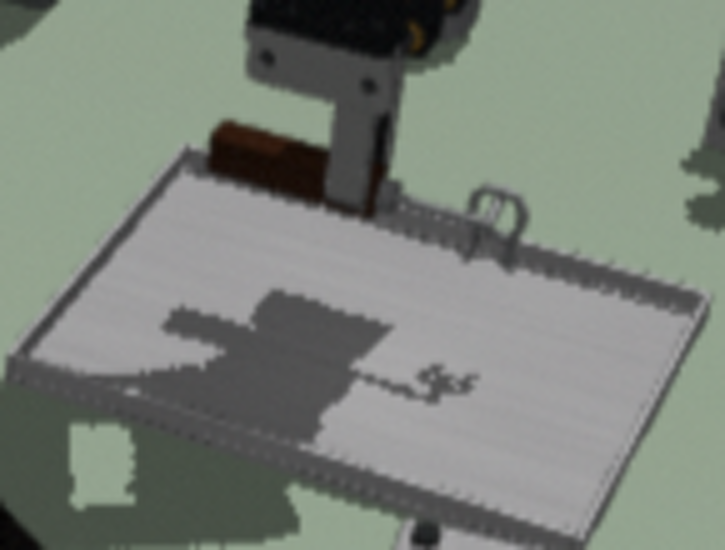

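The crop shows the ring still on the hook at (497,225), over the tray and well inside its rim. Lowering until the ring stands on the floor.

>>> play_rows(commands=[[0,0,0.005,0,0,0,1],[0,0,0.008,0,0,0,1],[0,0,0.008,0,0,0,1],[0,0,0.007,0,0,0,1],[0,0,0.005,0,0,0,1],[0,0,0.004,0,0,0,1],[0,0,0.003,0,0,0,1],[0,0,0.003,0,0,0,1],[0,0,0.003,0,0,0,1],[0,0,0.003,0,0,0,1],[0,0,0.003,0,0,0,1],[0,0,0,0,0,0,1],[0,0.003,0,0,0,0,1],[0,0.005,0,0,0,0,1],[0,0.008,0,0,0,0,1],[0,0.008,0,0,0,0,1],[0,0.008,0,0,0,0,1],[0,0.008,0,0,0,0,1],[0,0,0,0,0,0,1],[0,0,0,0,0,0,1]])

```text
time_s: 13.78
ee_pos: [0.4888, 0.2492, 0.0361]
eef_rot: [-3.142, -0.0, -0.018]
force: [0.4, -0.0, -0.5]
grip_width: 0.0195
grip_force: 60.0
```

```bash
python3 - <<'E'
from h import *
go([.4895,.225,.015],-1)
a=ctrl.camera('scene');x,y=325,106
cv2.imwrite('pics/g6.png',cv2.resize(a[y:y+110,x:x+145],None,fx=5,fy=5,interpolation=cv2.INTER_CUBIC))
E
```

```text
at [0.4888 0.2492 0.0361] [-1.7999e+02 -1.0000e-02 -1.0200e+00] t 13.78 w 0.0195 F [ 0.4 -0.  -0.5]
shift in present axes mm [ 1.08 24.14 21.08]  after turning [ 1.07 24.14 21.08] turn deg [-0.01 -0.01 -0.02]
```

View pics/g6.png

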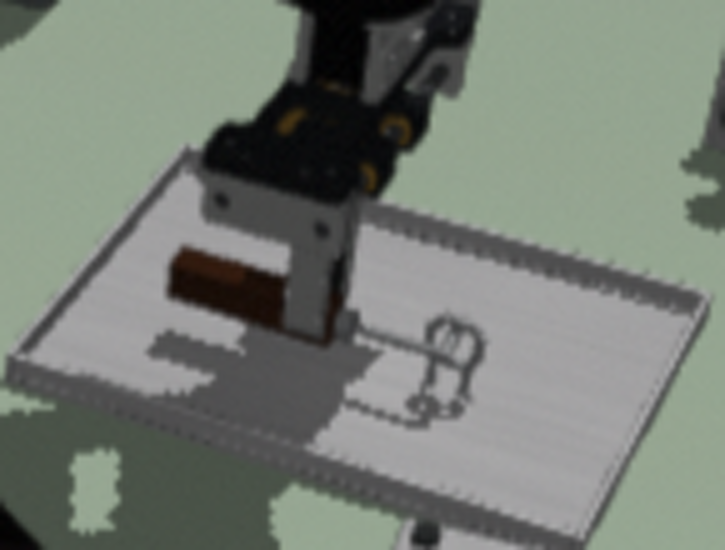

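The crop shows the ring still threaded on the hook at (455,360), standing slack and dragged along because the hook slopes upward. I'll lift it, go back +y, then roll the pick so the tip points down and the ring can slip off.

>>> play_rows(commands=[[0,0,-0.004,0,0,0,1],[0,0,-0.006,0,0,0,1],[0,0,-0.005,0,0,0,1],[0,-0.004,0,0,0,0,1],[0,-0.008,0,0,0,0,1],[0,-0.01,0,0,0,0,1],[0,-0.01,0,0,0,0,1],[0,-0.008,0,0,0,0,1],[0,-0.005,0,0,0,0,1],[0,-0.002,0,0,0,0,1],[0,0,0.003,0,0,0,1],[0,0,0.004,0,0,0,1],[0,0,0.002,0,0,0,1],[0,0,0,0,0,0,1]])

```text
time_s: 15.0
ee_pos: [0.4892, 0.2962, 0.0412]
eef_rot: [3.141, 0.001, -0.017]
force: [-0.5, 0.3, -1.0]
grip_width: 0.0198
grip_force: 60.0
```

>>> play_rows(commands=[[0,0,0,-3.5,0,0,1],[0,0,0,-3.5,0,0,1],[0,0,0,-3.5,0,0,1],[0,0,0,-3.5,0,0,1],[0,0,0,-3.5,0,0,1],[0,0,0,-3.5,0,0,1],[0,0,0,-3.5,0,0,1],[0,0,0,-3.5,0,0,1],[0,0,0,-3.5,0,0,1],[0,0,0,-3.5,0,0,1],[0,0,0,0,0,0,1],[0,0,0,0,0,0,1]])

```text
time_s: 16.0
ee_pos: [0.4894, 0.2968, 0.0413]
eef_rot: [2.532, 0.001, -0.016]
force: [0.2, -0.2, -1.2]
grip_width: 0.0193
grip_force: 60.0
```

```bash
cat > d.py <<'E'
from h import *
import sys
# silver/dark pixels that differ from the empty tray, in the tray's part of the top and scene views
go([.4895,.225,.0115],-1)
for n in('scene','top'):
    im=ctrl.camera(n);cv2.imwrite(f'pics/{n}_{sys.argv[1]}.png',im)
    b=cv2.imread(f'pics/{n}0.png');k=np.array([proj(n,[x,y,.004]) for x,y in((.36,.176),(.645,.176),(.645,.382),(.36,.382))])
    roi=np.zeros(im.shape[:2],np.uint8);cv2.fillPoly(roi,[k.round().astype(int)],1)
    d=cv2.absdiff(im,b).max(2);m=((d>30)&(roi>0)).astype(np.uint8)
    for q in cv2.findContours(m,0,2)[0]:
        if cv2.contourArea(q)>8:
            (u,v),wh,an=cv2.minAreaRect(q);print(n,'px',round(u),round(v),np.round(wh,1),'area',cv2.contourArea(q),'ang',round(an),'floor pt',at(n,u,v,.006)[:2].round(3))
E
python3 d.py 7
```

```text
at [0.4894 0.2968 0.0413] [ 1.4508e+02  4.0000e-02 -9.4000e-01] t 16.0 w 0.0193 F [ 0.2 -0.2 -1.2]
shift in present axes mm [ 1.33 41.79 65.54]  after turning [ 1.38 71.78 29.82] turn deg [3.492e+01 2.000e-02 7.000e-02]
scene px 382 165 [98.3 39.6] area 2229.5 ang 6 floor pt [0.457 0.302]
top px 206 246 [77. 75.] area 3763.5 ang 90 floor pt [0.462 0.282]
```

Now withdrawing horizontally in −y, which is +y'·0.82 and +z'·0.57 in the rolled tool axes.

>>> play_rows(commands=[[0,0.0025,0.0017,0,0,0,1],[0,0.0033,0.0023,0,0,0,1],[0,0.0033,0.0023,0,0,0,1],[0,0.0033,0.0023,0,0,0,1],[0,0.0033,0.0023,0,0,0,1],[0,0.0033,0.0023,0,0,0,1],[0,0.0041,0.0029,0,0,0,1],[0,0.0041,0.0029,0,0,0,1],[0,0.0041,0.0029,0,0,0,1],[0,0.0058,0.004,0,0,0,1],[0,0.0058,0.004,0,0,0,1],[0,0.0058,0.004,0,0,0,1],[0,0.0058,0.004,0,0,0,1],[0,0.004,0.003,0,0,0,1],[0,0,0,0,0,0,1],[0,0,0,0,0,0,1],[0,0,0,0,0,0,1]])

```text
time_s: 17.52
ee_pos: [0.4884, 0.2255, 0.042]
eef_rot: [2.531, -0.0, -0.017]
force: [0.1, -0.7, -0.9]
grip_width: 0.0195
grip_force: 60.0
```

```bash
cat > e.py <<'E'
# ascii map of darkness change in the scene view round the ring / hook
from h import *
import sys
im=cv2.imread(f'pics/scene_{sys.argv[1]}.png').max(2).astype(int);b=cv2.imread('pics/scene0.png').max(2).astype(int)
x0,y0,x1,y1=map(int,sys.argv[2:6]);d=b-im
print(x0,y0);print('\n'.join(''.join('#' if v>80 else '+' if v>40 else '.' if v>20 else ' ' for v in r) for r in d[y0:y1,x0:x1]))
E
python3 d.py 8; python3 - <<'E'
from h import *
for p in((.56,.23,.04),(.56,.25,.04),(.56,.31,.01),(.56,.31,.05)):print(p,np.round(proj('scene',p)))
E
python3 e.py 8 390 145 450 200
```

```text
at [0.4884 0.2255 0.042 ] [ 1.4501e+02 -1.0000e-02 -9.6000e-01] t 17.52 w 0.0195 F [ 0.1 -0.7 -0.9]
shift in present axes mm [  1.15 -17.16  25.27]  after turning [ 1.15  0.43 30.55] turn deg [ 3.499e+01 -2.000e-02  4.000e-02]
scene px 424 168 [11.2 12.5] area 80.0 ang 27 floor pt [0.56  0.341]
scene px 376 168 [79.5 45.9] area 2046.0 ang 18 floor pt [0.448 0.283]
top px 206 246 [75.2 77.3] area 4841.0 ang 1 floor pt [0.461 0.281]
(0.56, 0.23, 0.04) [412. 181.]
(0.56, 0.25, 0.04) [414. 177.]
(0.56, 0.31, 0.01) [421. 173.]
(0.56, 0.31, 0.05) [423. 160.]
390 145
     . ++.                                                  
     .  .                                                   
    .++.                                                    
.   .++.                                                    
+++.+##.                                                    
+++####+                                                    
+++####+                                                    
+++####.                                                    
++#####                                      
[... 1895 characters left out ...]
           
###++++                                                     
###+                                                        
##+                                                         
#++                                                         
++                                                          
+.                ++.                                       
+++.             .+++                                       
+++++..          +++                                        
   +++++. .     .++                                         
      ++++++. ..+++                                         
          ++++++++                                          
             ++++
```

The ring is off the hook, lying by itself around (424,168), at about (0.56,0.33) in the tray. I'll roll back upright and lower the pick beside it.

>>> play_rows(commands=[[0,0,0,5,0,0,1],[0,0,0,5,0,0,1],[0,0,0,5,0,0,1],[0,0,0,5,0,0,1],[0,0,0,5,0,0,1],[0,0,0,5,0,0,1],[0,0,0,5,0,0,1],[0,0,0.006,0,0,0,1],[0,0,0.007,0,0,0,1],[0,0,0.006,0,0,0,1],[0,0,0.004,0,0,0,1],[0,0,0.002,0,0,0,1],[0,0,0.001,0,0,0,1],[0,0,0.001,0,0,0,1],[0,0,0,0,0,0,1],[0,0,0,0,0,0,1]])

```text
time_s: 18.95
ee_pos: [0.4884, 0.2254, 0.0151]
eef_rot: [3.142, -0.0, -0.017]
force: [0.0, 0.2, -1.0]
grip_width: 0.0191
grip_force: 60.0
```

>>> play_rows(commands=[[0,0,0.0008,0,0,0,1],[0,0,0.0008,0,0,0,1],[0,0,0.0008,0,0,0,1],[0,0,0,0,0,0,1]])

```text
time_s: 19.28
ee_pos: [0.4882, 0.2252, 0.0125]
eef_rot: [3.141, 0.0, -0.017]
force: [-0.4, -0.5, -1.3]
grip_width: 0.0196
grip_force: 60.0
```

>>> play_rows(commands=[[0,0,0.0006,0,0,0,1],[0,0,0.0004,0,0,0,1],[0,0,0,0,0,0,1]])

```text
time_s: 19.53
ee_pos: [0.4883, 0.2252, 0.0115]
eef_rot: [3.142, 0.0, -0.017]
force: [-0.2, -0.5, -0.6]
grip_width: 0.0194
grip_force: 60.0
```

>>> play_rows(commands=[[0,0,0.0005,0,0,0,1],[0,0,0,0,0,0,1],[0,0,0,0,0,0,1]])

```text
time_s: 19.78
ee_pos: [0.4883, 0.2253, 0.0114]
eef_rot: [-3.142, -0.0, -0.017]
force: [-2.3, -1.4, 4.9]
grip_width: 0.0197
grip_force: 60.0
```

>>> play_rows(commands=[[0,0,0.0005,0,0,0,1],[0,0,0,0,0,0,1],[0,0,0,0,0,0,1]])

```text
time_s: 20.03
ee_pos: [0.4884, 0.2253, 0.0114]
eef_rot: [-3.142, -0.0, -0.017]
force: [-5.3, -2.6, 12.2]
grip_width: 0.0196
grip_force: 60.0
```

Contact. Backing off the press slightly, then opening the fingers to about 40 mm and rising.

>>> play_rows(commands=[[0,0,-0.0007,0,0,0,1],[0,0,0,0,0,0,0.6],[0,0,0,0,0,0,0.3],[0,0,0,0,0,0,0.2],[0,0,0,0,0,0,0.2],[0,0,0,0,0,0,0.2],[0,0,0,0,0,0,0.2],[0,0,0,0,0,0,0.2]])

```text
time_s: 20.7
ee_pos: [0.4883, 0.2253, 0.0112]
eef_rot: [3.142, 0.0, -0.017]
force: [-0.1, -0.3, 0.0]
grip_width: 0.0375
grip_force: 0.0
```

>>> play_rows(commands=[[0,0,-0.005,0,0,0,0.2],[0,0,-0.01,0,0,0,0.2],[0,0,-0.015,0,0,0,0.2],[0,0,-0.02,0,0,0,0.2],[0,0,-0.025,0,0,0,0.2],[0,0,-0.025,0,0,0,0.2],[0,0,-0.025,0,0,0,0.2],[0,0,-0.025,0,0,0,0.2],[0,0.015,-0.02,0,0,0,0.2],[0,0.025,0,0,0,0,0.2],[0,0.035,0,0,0,0,0.2],[0,0.035,0,0,0,0,0.2],[0,0.035,0,0,0,0,0.2],[0,0.035,0,0,0,0,0.2],[0,0.035,0,0,0,0,0.2],[0,0.035,0,0,0,0,0.2],[0,0.035,0,0,0,0,0.2],[0,0.03,0,0,0,0,0.2],[0,0.02,0,0,0,0,0.2],[0,0,0,0,0,0,0.2]])

```text
time_s: 22.37
ee_pos: [0.4824, -0.1127, 0.1822]
eef_rot: [3.141, -0.001, -0.02]
force: [-0.3, 0.0, -0.3]
grip_width: 0.0376
grip_force: 0.0
```

```bash
python3 d.py 9; python3 e.py 9 340 150 440 205; python3 - <<'E'
from h import *
im=cv2.imread('pics/top_9.png').max(2).astype(int);b=cv2.imread('pics/top0.png').max(2).astype(int)
d=b-im;print('\n'.join(''.join('#' if v>80 else '+' if v>40 else '.' if v>20 else ' ' for v in r) for r in d[178:290,160:250:1][10:100]))
E
```

```text
at [ 0.4824 -0.1127  0.1822] [ 1.7996e+02 -6.0000e-02 -1.1400e+00] t 22.37 w 0.0376 F [-0.3  0.  -0.3]
shift in present axes mm [ 1.4000e-01 -3.3790e+02  1.7048e+02]  after turning [   1.16 -337.77  170.74] turn deg [ 0.04 -0.05 -0.14]
scene px 332 178 [ 3.3 11.4] area 18.0 ang 39 floor pt [0.365 0.191]
scene px 382 182 [60.1 14. ] area 590.5 ang 17 floor pt [0.485 0.234]
scene px 424 168 [10.7 12.1] area 31.5 ang 27 floor pt [0.561 0.34 ]
scene px 347 158 [ 2.  11.6] area 14.0 ang 37 floor pt [0.364 0.29 ]
scene px 358 146 [3.2 8. ] area 15.0 ang 37 floor pt [0.366 0.355]
top px 226 237 [54.9 13.2] area 403.0 ang 86 floor pt [0.485 0.227]
top px 182 211 [ 8.4 13.6] area 17.5 ang 77 floor pt [0.561 0.348]
340 150
##########+                                                                                         
#########+.                                                                                         
########++.                                                                                         
########++.                                                               
[... 11465 characters left out ...]
                                                     +########++.                 
                                                             +#########+.                 
                                                             +########++.                 
                                                             +########++                  
                                                            .+########++.                 
                                                             +########++.                 
                                                             .########++                  
                                                               +#####++
```

The top view shows the ring flat on its side and the pick lying separately. Both are inside the tray and the arm is clear.

```bash
python3 -c "
from station import ctrl
print(ctrl.hand_in())"
```

```text
the job is handed in; nothing more can be done
None
```

I pried the ring off the pin with the hooked pick, without the fingers touching it, and handed the job in at about 22 s; the last images show the pick and ring lying separately in the tray with the arm clear, though no verdict came back.

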